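Stack the fittings totes without nesting

TASK

Put the loose small pipe elbow into the grey tote that stands on the bench, so that it lies down in it. Then carry the empty tote from the sloping stand, without dropping it on the bench or tipping it over, and set it level on the bench tote, turned end for end against it so that it stacks on the ledges and does not nest inside; let go. Leave the bench tote where it is and do not disturb the other fittings and tools.

Things in the scene. Friction and masses are not known exactly. Their poses are not given: they have to be found in the camera images.
- tote_lower: grey stack-nest tote standing level on the bench, any yaw, about 0.45 kg. Rim 196 mm (its x) by 148 mm (its y) outside, 84 mm high; 3 mm walls taper to a bottom of 162 by 114 mm outside; floor 3 mm thick. Origin: centre of its underside, z up. Three columns inside, none on the long side +y. A tote turned the same way nests in it; one turned half a turn about z stacks on its ledges
- lower_ledge (a point): middle of the ledge on the column of the long side -y of tote_lower, at (0, -56, 70) mm in its frame. Column 26 mm wide, centred at x = 0, ledge from y = -46 to the rim, foot at y = -35. When stacked, the other tote's underside stands on the three ledges, 70 mm above this tote's underside (nested: only about 38), centred on it with about 4 mm play each way
- lower_end_ledge (a point): middle of the ledge on the short end +x of tote_lower, at (80, 25, 70) mm in its frame. Column 26 mm wide, centred at y = +25, ledge from x = 70 to the rim, foot at x = 59; the short end -x has its mirror image, also at y = +25. Stops behind all ledges reach 5 mm in from the rim band
- tote_upper: a second tote, same shape and axes as tote_lower, empty, about 0.3 kg. It starts on the sloping stand, leaning 30 degrees: its plain long side (+y) is the low one and faces the front of the stand, roughly towards the robot; its x axis lies level across the stand, its z axis leans 30 degrees from vertical towards the front of the stand
- upper_plain_rim (a point): top middle of the rim of the plain long side (+y) of tote_upper, at (0, 70, 84) mm in its frame. The rim of both totes is an upright band 8 mm thick (here y = 66 to 74) and 36 mm deep, free on both sides here; below it the wall steps 5 mm inward
- lower_plain_rim (a point): the same point on tote_lower, at (0, 70, 84) mm in its frame
- stand: fixed plywood display stand, 235 mm wide (its y) and 140 mm deep (its x); a plate sloping 30 degrees rises from about 25 mm high at the front (-x, towards the robot) to about 105 mm at the back, with a 12 mm lip along its low edge against which tote_upper rests. Origin: centre of its underside on the bench
- elbow: small 90 degree pipe elbow of plain grey-green plastic, lying flat: two round legs 36 mm in diameter, their axes along its +x and +y, each reaching 54 mm from the crossing of the axes; about 0.07 kg. Origin: on its underside below that crossing. There is only one loose elbow of this size
- elbow_centre (a point): crossing of the two leg axes of the elbow, 18 mm above its underside
- tee: bystander: loose grey-green pipe tee lying flat, 38 mm in diameter, its run 80 mm along its x, its branch reaching 40 mm along +y. Origin: underside, below the crossing
- coupling: bystander: loose grey-green straight coupling standing on end, 54 mm in diameter, 54 mm high. Origin: centre of its underside
- brass_union: bystander: loose brass pipe union standing at the back, 52 mm in diameter, 46 mm high. Origin: centre of its underside
- post: fixed bystander: aluminium clamp post with a flat plate on top, 100 mm foot, 160 mm high. Origin: centre of its underside
- iron: fixed bystander: pipe-welding iron with an orange handle in its steel cradle, 260 mm long (its x), 60 mm wide, 107 mm high. Origin: centre of the cradle's underside
Not all that is in view belongs to the job. What is shaped like the elbow but orange or turquoise is not meant.

How it is judged:
By the outcome, as a careful person would: the job done as asked, in the order asked, and still so for the second after the job is handed in, with the robot touching nothing.
It also fails if it takes over 61 s, if anything falls off the work surface, if the arm or the gripper's body presses on something with over 40 N, if the wrist force passes 120 N, or if a joint passes its speed limit or range.

ROBOT

A 7-joint arm with a two-finger parallel gripper is mounted at the origin on the work surface. World frame = base frame: x ahead of the robot, y to its left, z up, the work surface at z = 0. Lengths are in m, angles in rad, forces in N, time in s.
With the tool pointing down it reaches from about 0.425 to 0.825 m from the base axis. Payload 3.6 kg.
Tool frame: the origin (TCP) lies at the very end of the fingers, on their centre line; the grasp point (between the pads) lies 19 mm behind it; z points along the fingers, y is the line along which they close (so a half turn about z gives the same grasp; the last joint's range is limited). The gripper opens to 85 mm and grips with 20 to 120 N. Pads are 22 mm wide; open, the fingers measure 114 mm over their backs; the gripper's body (76 mm by 85 mm) begins 54 mm behind the grasp point. The pads swing forward as they close: fully open they stand 13 mm farther back than shut.
Start: joints at [-0.026, 0.615, -0.013, 1.423, 0.008, 1.103, -0.04], TCP at [0.65, 0, 0.231] pointing down, gripper open.
Joint ranges: [-3.12, 3.12], [-0.3, 2.06], [-1.34, 1.32], [0.26, 2.42], [-1.36, 4.5], [0.01, 1.98], [-2.84, 2.84]. Speed limits (rad/s): [2.79, 2.79, 3.14, 3.14, 3.14, 3.14, 3.14].

INTERFACE

Orientations are given as a 3x3 rotation matrix whose columns are the frame's x, y, z axes.
In Python, from plant import arm gives the robot as it stands.
- The arm moves only by the tool jog_arm, never from a script. Its argument "rows" is a list of rows, each a list of 4 numbers: the shift along the tool's x, y, z in units of 1000 mm (1.0 is 1000 mm), then the turn about the tool's z in units of 2 pi rad (1.0 is 2 pi rad). In form: [[tx, ty, tz, yaw], ...]. A call has 1 to 10 rows; each row shifts and turns the commanded pose from where the row before left it, along the tool's axes as they then stand; what a row does not reach is not made up. A row lasts 1/10 s, in which the tool goes at most 50 mm and 8.59 degrees, less where a joint would pass 70% of its speed; a pose out of reach is approached as far as the arm can. A call with a number of a shift or a turn outside -1 to 1 is refused whole. A call with a gripper value outside its range is refused whole. "gripper" is the closure, from 0 (fully open) to 1 (shut), set as the call begins (left out, the last holds). The fingers move at their own pace and stop on an object; the grip force is fixed at half the most. Time passes only in rows, so rows that do not move let the fingers close. It gives the time, the measured TCP pose, the force, the opening and the grip force at its end, in the units of the state.
- arm.sense(): the state, without advancing time (a new reading comes with each control period).
- arm.read_camera(name): name is "scene" or "side" or "wrist"; returns a dict with "pixels" (400x640x3 uint8, red, green, blue), "fx", "fy", "cx", "cy" (pixels), "view" (4x4, takes a point from world to camera coordinates). Camera axes: x right, y down, z forward; pixel columns grow to the right and rows downward; lengths in m; the calibration is good to about 2 mm. A picture is of the moment at which its call begins. There is no depth.
- arm.hand_in(): hands the job in; it is judged then, once.
Trained networks look in a picture, given as the dict that the camera call returned (one of the last four; its "shot" number tells which), for a name from the list of things; names that differ only in an ending like _2 or _b are one class to them, and where a whole thing is asked for, a point or a joint stands for the part that bears it (a point fixed in the world has none). Each returns a list of dicts, best first, with "conf" (0 to 1); they miss things now and then, are a little off and sometimes report something else, mostly with a low value. They report only what shows in the picture. A call takes as long as a camera call. They do not tell look-alikes from the thing itself.
- arm.find_in(query, picture): "position" ([x, y, z] in m, in world coordinates, good to about 4 mm: the middle of the surface that is visible of it).
- arm.silhouettes(query, picture): "mask" (400x640 bool, what is visible of it).
The state is a dict: "time": time; "joint_positions": joint angles; "joint_velocities": joint speeds; "effort": joint torques, N m; "ee_pos": TCP position; "orientation": TCP orientation; "force": force on the tool from outside, world axes, zero at the start; "wrist_torque": the same for the moment, N m; "width": finger opening in m; "gripper_force": force on a finger pad.
Only numpy, scipy, OpenCV 4.12 (cv2) and the standard library are available. Lean on these libraries where they do the work, as an engineer would, in place of code of your own. Each camera call takes 0.05 s, during which the arm holds its last target. There are 200 camera calls.

## Working session

There is one attempt and no reset: what is moved stays moved. The work goes in short steps, Python scripts to look and compute and a tool call to move; the robot and the scene stay as the last step left them, time stands still between calls to the robot, and variables do not carry over. Pictures are saved under pics/ and viewed, at most 14 in all, crops included, and the job is handed in when it is done.

Besides the shell and the picture viewer there is one more tool, called after "Request:" by a JSON object that holds its "api" and its "payload", one argument or row to a line. jog_arm: Moves the arm, as the interface text tells. Its arguments: {"type":"object","properties":{"rows":{"type":"array","items":{"type":"array","items":{"type":"number"}}},"gripper":{"type":"number"}},"required":["rows"]}

```bash
ls; mkdir -p pics
python3 - <<'E'
from plant import arm
import cv2,numpy as np
s=arm.sense();print(s['time'],s['ee_pos'],s['orientation'],s['width'])
P={}
for c in ['scene','side']:
    p=arm.read_camera(c);P[c]=p
    cv2.imwrite(f'pics/{c}0.png',p['pixels'][:,:,::-1])
    print(c,p['fx'],p['cx'],p['cy'],np.round(p['view'],3).tolist())
    for q in ['tote_lower','lower_ledge','lower_end_ledge','tote_upper','upper_plain_rim','lower_plain_rim','stand','elbow','elbow_centre','tee','coupling','brass_union','post','iron']:
        try:
            for d in arm.find_in(q,p)[:4]:
                x=np.array(d['position']);u=p['view']@np.r_[x,1]
                print(q,np.round(x,3),round(d['conf'],2),(p['fx']*u[:2]/u[2]+[p['cx'],p['cy']]).astype(int))
        except Exception as e: print(q,e)
print(arm.sense()['time'])
E
```

```text
pics
0.0 [ 6.49212911e-01 -6.98322066e-06  2.30129315e-01] [[-4.11931465e-05  9.99996590e-01 -2.61109243e-03]
 [ 9.99999998e-01  4.10847321e-05 -4.15743358e-05]
 [-4.14669180e-05 -2.61109413e-03 -9.99996590e-01]] 0.08525667692476727
scene 447.2187878225238 319.433264373891 187.48318638871692 [[-0.732, 0.681, -0.009, 0.397], [0.559, 0.593, -0.579, -0.261], [-0.389, -0.429, -0.815, 1.556], [0.0, 0.0, 0.0, 1.0]]
tote_lower [0.596 0.245 0.049] 0.83 [367 259]
lower_ledge [0.594 0.239 0.046] 0.7 [366 257]
lower_end_ledge [0.596 0.237 0.048] 0.8 [365 257]
tote_upper [ 0.616 -0.284  0.123] 0.75 [236 135]
upper_plain_rim [ 0.617 -0.285  0.122] 0.71 [235 135]
lower_plain_rim [0.595 0.241 0.046] 0.8 [366 258]
stand [0.598 0.236 0.048] 0.41 [364 257]
elbow [ 0.364 -0.064  0.031] 0.9 [346 151]
elbow [ 0.48  -0.001  0.033] 0.72 [334 183]
elbow [0.357 0.067 0.033] 0.57 [378 174]
elbow [0.712 0.002 0.035] 0.43 [275 229]
elbow_centre [ 0.359 -0.062  0.033] 0.8 [348 150]
elbow_centre [0.481 0.001 0.032] 0.72 [334 184]
elbow_centre [0.356 0.07  0.031] 0.66 [379 174]
tee [0.714 0.    0.036] 0.72 [274 22
[... 782 characters left out ...]
] 0.64 [355 164]
lower_plain_rim [0.625 0.246 0.057] 0.98 [258 228]
stand [ 0.595 -0.145  0.041] 0.73 [333 189]
elbow [ 0.347 -0.05   0.026] 0.73 [372 223]
elbow [0.34  0.068 0.027] 0.69 [355 240]
elbow [0.467 0.008 0.024] 0.67 [336 220]
elbow [ 0.594 -0.148  0.043] 0.51 [334 188]
elbow_centre [0.343 0.069 0.031] 0.82 [355 239]
elbow_centre [0.464 0.007 0.027] 0.65 [337 219]
elbow_centre [ 0.342 -0.052  0.029] 0.53 [374 223]
tee [0.699 0.004 0.03 ] 0.51 [290 198]
coupling [ 0.569 -0.006  0.038] 0.52 [317 206]
brass_union [ 0.763 -0.1    0.024] 0.44 [296 184]
brass_union [ 0.446 -0.48   0.088] 0.36 [406 159]
post [ 0.451 -0.482  0.086] 0.8 [405 159]
iron [0.428 0.5   0.082] 0.93 [238 291]
1.5
```

View pictures.

View pics/scene0.png

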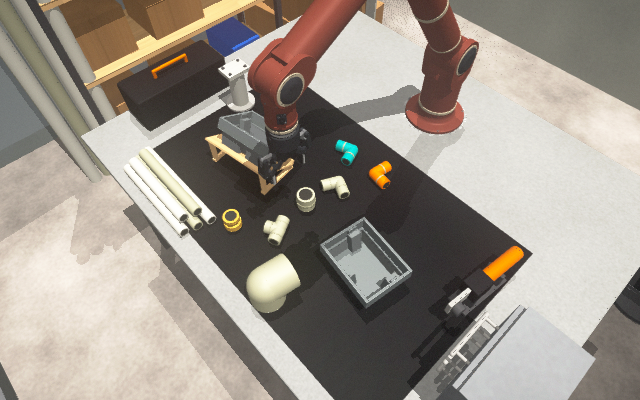

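View pics/side0.png

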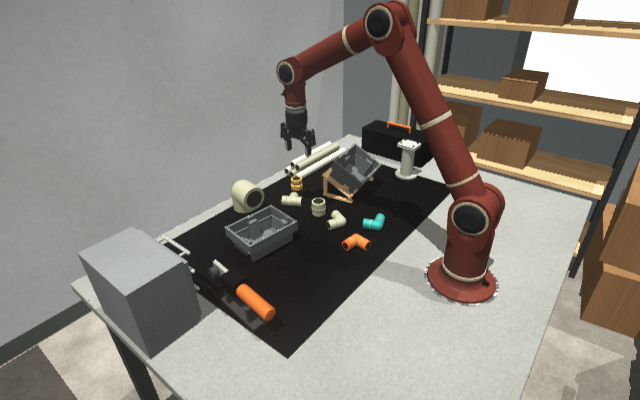

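Scene picture candidates for the elbow: plain grey‑green one at (335,186), turquoise (346,151), orange (380,174), big beige elbow (270,283), tee (277,229). The plain small one at (335,186) is the one; tote_lower is at (366,260), and tote_upper is partly hidden by the arm at (240,135). I'll move above the elbow, then look close.

Request:
{"api": "jog_arm", "payload": {
  "rows": [
    [0,-0.04,0,0],
    [0,-0.04,0,0],
    [0,-0.04,0,0],
    [0,-0.04,0,0],
    [0,0,0,0]
  ]
}}

```text
time: 2.0
ee_pos: [0.483, -0.0002, 0.2306]
orientation: [[-0.0, 1.0, -0.008], [1.0, 0.0, -0.0], [-0.0, -0.008, -1.0]]
force: [1.0, -0.7, -1.0]
width: 0.0855
gripper_force: 0.0
```

```bash
cat > h.py <<'E'
from plant import arm
import cv2,numpy as np
from scipy.optimize import minimize
from scipy.spatial.transform import Rotation as Ro
def proj(p,X):
    u=np.c_[X,np.ones(len(X))]@p['view'].T
    return np.c_[p['fx']*u[:,0]/u[:,2]+p['cx'],p['fy']*u[:,1]/u[:,2]+p['cy']]
def cyl(axis,r=.018,L=.054,z=.018,a0=0.):
    t=np.linspace(0,2*np.pi,24,endpoint=False);a=np.array(axis,float);b=np.array([-a[1],a[0],0])
    return np.vstack([s*a+r*np.cos(t)[:,None]*b+np.c_[0*t,0*t,z+r*np.sin(t)] for s in (a0,L)])
ELB=[cyl([1,0,0],a0=-.0),cyl([0,1,0],a0=-.0)]
def rect(a,b,z): return [[i*a/2,j*b/2,z] for i,j in ((1,1),(1,-1),(-1,-1),(-1,1))]
TOTE=[np.array(rect(.162,.114,0)+rect(.196,.148,.084)+rect(.196,.148,.048))]
def render(p,parts,R,t):
    m=np.zeros((400*4,640*4),np.uint8)
    for q in parts:
        h=cv2.convexHull((proj(p,q@R.T+t)*4+1.5).round().astype(np.int32))
        cv2.fillConvexPoly(m,h,255)
    return cv2.resize(m,(640,400),interpolation=cv2.INTER_AREA)/255.
def fit(views,parts,pose,x0s,step):
    "views: [(pic,mask)], pose(x)->R,t; best x and IoUs"
    def c(x,full=False):
        R,t=pose(x);v=[]
        for p,m in views:
            r=render(p,parts,R,t);v.append(np.minimum(r,m).sum()/np.maximum(r,m).sum())
        return v if full else -sum(v)
    best=None
    for x0 in x0s:
        S=np.array([x0]+[np.array(x0)+np.eye(len(x0))[i]*step[i] for i in range(len(x0))])
        r=minimize(c,x0,method='Nelder-Mead',options=dict(initial_simplex=S,xatol=2e-4,fatol=1e-4,maxiter=150))
        if best is None or r.fun<best.fun: best=r
    return best.x,c(best.x,True)
def Rz(a): return Ro.from_euler('z',a).as_matrix()
def flat(x): return Rz(x[2]),np.array([x[0],x[1],0])
E
python3 - <<'E'
from h import *
s=arm.sense();print(s['time'],s['ee_pos'])
P={c:arm.read_camera(c) for c in ['scene','side','wrist']}
p=P['wrist'];cv2.imwrite('pics/w1.png',p['pixels'][:,:,::-1]);print(np.round(p['view'],3).tolist(),p['fx'])
for n,p in P.items(): cv2.imwrite(f'/tmp/{n}.png',p['pixels'])
def masks(q,cams,near):
    out=[]
    for c in cams:
        u=proj(P[c],np.array([near]))[0]
        for d in arm.silhouettes(q,P[c]):
            ys,xs=np.nonzero(d['mask'])
            print(q,c,round(d['conf'],2),int(xs.mean()),int(ys.mean()),len(xs),u.astype(int))
            if np.hypot(xs.mean()-u[0],ys.mean()-u[1])<25: out.append((P[c],d['mask'].astype(float)));break
    return out
v=masks('elbow',['scene','side','wrist'],[.475,.0,.02])
print('elbow',fit(v,ELB,flat,[[.475,0,a] for a in np.arange(8)*np.pi/4],[.01,.01,.3]))
v=masks('tote_lower',['scene','side'],[.6,.24,.05])
print('lower',fit(v,TOTE,flat,[[.6,.24,a] for a in np.arange(4)*np.pi/4],[.02,.02,.3]))
def up(x): return Rz(x[3])@Ro.from_euler('y',-0).as_matrix()@Ro.from_euler('x',-30,degrees=True).as_matrix(),x[:3]
v=masks('tote_upper',['scene','side'],[.6,-.28,.11])
# +y points to robot (world -x): yaw ~ +90deg
if v: print('upper',fit(v,TOTE,up,[[.62,-.28,.08,a] for a in (1.3,1.6,1.9,2.2)],[.02,.02,.02,.2]))
print(arm.sense()['time'])
E
```

```text
2.0 [ 4.82964816e-01 -2.32278311e-04  2.30641332e-01]
[[1.0, 0.0, 0.002, -0.49], [-0.001, -0.947, 0.32, -0.043], [0.002, -0.32, -0.947, 0.381], [0.0, 0.0, 0.0, 1.0]] 359.92448542466656
elbow scene 0.96 335 185 366 [335 185]
elbow side 0.81 373 222 252 [336 219]
elbow side 0.75 335 220 232 [336 219]
elbow wrist 0.9 189 227 3470 [300 161]
elbow wrist 0.84 161 96 4823 [300 161]
elbow wrist 0.65 300 161 3756 [300 161]
elbow (array([ 0.45682191, -0.00707233, -0.44274304]), [np.float64(0.852720068140577), np.float64(0.8466563264332161), np.float64(0.916251344775817)])
tote_lower scene 0.9 365 261 4380 [365 258]
tote_lower side 0.58 261 232 2434 [264 231]
lower (array([0.60995078, 0.24599135, 1.43712538]), [np.float64(0.9578839725356407), np.float64(0.9458903206215512)])
tote_upper scene 0.9 256 137 2878 [242 136]
tote_upper side 0.93 354 169 1297 [352 161]
upper (array([ 0.59095686, -0.2471365 ,  0.05852101,  1.73784272]), [np.float64(0.9461853611022243), np.float64(0.8436900300382518)])
2.5
```

View pics/w1.png

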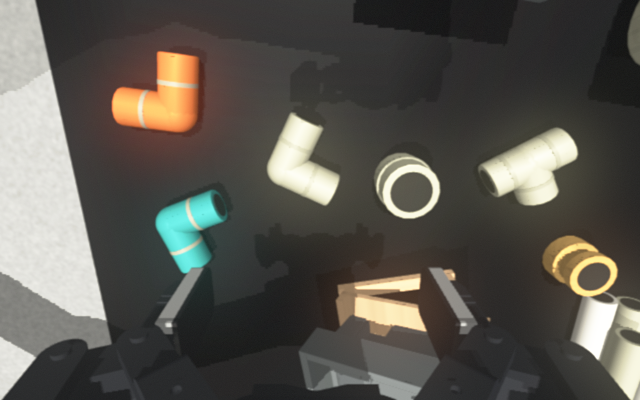

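Wrist view: plain elbow with its crossing at about (282,172), legs to (302,118) and (330,190), matching the fit (0.457, -0.007, yaw -0.443). Orange (165,95), turquoise (190,225), and tee (530,160) are clear of it. Grasp the +y leg 38 mm out.

Request:
{"api": "jog_arm", "payload": {
  "rows": [
    [0.027,-0.01,0.02,0],
    [0,0,0.04,0.0236],
    [0,0,0.04,0.0236],
    [0,0,0.04,0.0236],
    [0,0,0.03,0],
    [0,0,0,0]
  ],
  "gripper": 0.2
}}

```text
time: 3.1
ee_pos: [0.4774, 0.0271, 0.0579]
orientation: [[0.43, 0.903, -0.009], [0.903, -0.43, -0.001], [-0.004, -0.007, -1.0]]
force: [-0.4, -0.1, 0.8]
width: 0.0687
gripper_force: 0.0
```

Run:
```python
import cv2,numpy as np
im=cv2.imread('/tmp/scene.png')[:,:,::-1]
a=cv2.resize(im[210:310,310:420],None,fx=3.6,fy=3.6,interpolation=cv2.INTER_CUBIC)
b=cv2.resize(im[95:195,200:310],None,fx=3.6,fy=3.6,interpolation=cv2.INTER_CUBIC)
cv2.imwrite('pics/crop1.png',np.hstack([a,b]))
```

```text
(no output)
```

View pics/crop1.png

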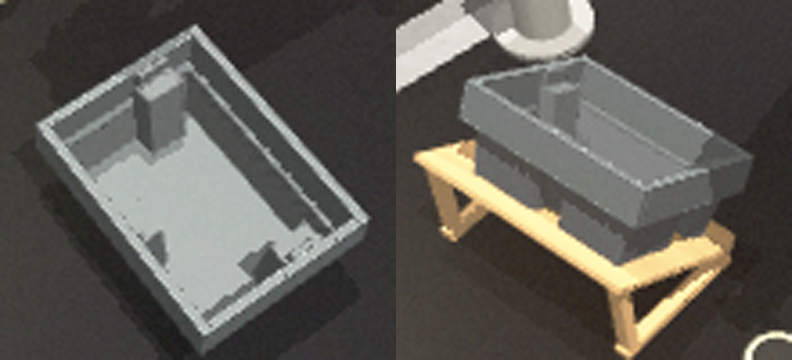

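Crop: the bench tote's near (robot) long side is plain; its columns are on the two ends, offset towards the robot, and on the far long side (150,250). So its +y faces the robot and yaw 1.437 is right. Tote_upper on the stand has its plain side towards the robot as described. Now descend and grip.

Request:
{"api": "jog_arm", "payload": {
  "rows": [
    [0,-0.004,0.02,0],
    [0,0,0.02,0],
    [0,0,0.014,0],
    [0,0,0,0]
  ]
}}

```text
time: 3.5
ee_pos: [0.4767, 0.0288, 0.0073]
orientation: [[0.43, 0.903, -0.001], [0.903, -0.43, 0.0], [-0.0, -0.001, -1.0]]
force: [-0.0, 0.4, -0.4]
width: 0.0684
gripper_force: 0.0
```

Request:
{"api": "jog_arm", "payload": {
  "rows": [
    [0,0,0,0],
    [0,0,0,0],
    [0,0,0,0],
    [0,0,0,0],
    [0,0,0,0]
  ],
  "gripper": 1
}}

```text
time: 4.0
ee_pos: [0.4774, 0.0289, 0.009]
orientation: [[0.43, 0.903, 0.003], [0.903, -0.43, 0.0], [0.002, 0.002, -1.0]]
force: [-1.0, 1.5, 5.0]
width: 0.0339
gripper_force: 58.9
```

Request:
{"api": "jog_arm", "payload": {
  "rows": [
    [0,0,-0.03,0],
    [0,0,-0.05,0],
    [0,0,-0.05,0],
    [0,0,0,0]
  ]
}}

```text
time: 4.4
ee_pos: [0.481, 0.0289, 0.1441]
orientation: [[0.43, 0.903, 0.015], [0.903, -0.43, 0.002], [0.008, 0.013, -1.0]]
force: [0.9, -0.1, -0.7]
width: 0.0339
gripper_force: 60.3
```

```bash
python3 -c "
from plant import arm;s=arm.sense();print(s['joint_positions'],s['ee_pos'],s['orientation'])"
```

```text
[-0.17179388  0.47367633  0.09426331  2.01767897 -0.07251799  0.6378584
 -0.47523915] [0.48100515 0.02892142 0.14413167] [[ 0.43040732  0.90250428  0.01534797]
 [ 0.90259913 -0.43047921  0.00156737]
 [ 0.00802154  0.01317846 -0.99988098]]
```

Request:
{"api": "jog_arm", "payload": {
  "rows": [
    [0.03,0.0036,-0.01,0],
    [0.045,0.0056,-0.01,0],
    [0.045,0.0056,0,0],
    [0.045,0.0056,0,0],
    [0.045,0.0056,0,0],
    [0.04,0.0056,0,0],
    [0.023,0,0,0]
  ]
}}

```text
time: 5.1
ee_pos: [0.6229, 0.2655, 0.157]
orientation: [[0.427, 0.904, 0.001], [0.904, -0.427, 0.002], [0.002, -0.0, -1.0]]
force: [-0.2, -0.6, -0.7]
width: 0.0343
gripper_force: 60.3
```

Request:
{"api": "jog_arm", "payload": {
  "rows": [
    [0,0,0,0.0223],
    [0,0,0,0.0223],
    [0,0,0,0.0223],
    [0,0,0,0.0223],
    [0,0,0,0.0223],
    [0,0,0,0.0223],
    [0,0,0,0.0223],
    [0,0,0,0.0223],
    [0,0,0,0.0223],
    [0,0,0,0]
  ]
}}

```text
time: 6.1
ee_pos: [0.6216, 0.2619, 0.1571]
orientation: [[0.991, -0.134, -0.001], [-0.134, -0.991, -0.0], [-0.001, 0.0, -1.0]]
force: [0.5, 0.0, -0.5]
width: 0.0336
gripper_force: 59.9
```

Run:
```python
from h import *
s=arm.sense();print(s['time'],s['ee_pos'],s['orientation'].round(3).tolist() if hasattr(s['orientation'],'round') else s['orientation'],s['joint_positions'])
P={c:arm.read_camera(c) for c in ['scene','side','wrist']}
cv2.imwrite('pics/w2.png',P['wrist']['pixels'][:,:,::-1])
def up(x): return Rz(x[3])@Ro.from_euler('x',-30,degrees=True).as_matrix(),x[:3]
v=[]
for c in ['scene','side']:
    d=arm.silhouettes('tote_upper',P[c])
    for e in d:
        ys,xs=np.nonzero(e['mask']);print(c,e['conf'],xs.mean(),ys.mean(),len(xs))
    if d: v.append((P[c],d[0]['mask'].astype(float)))
    m=d[0]['mask'] if d else None
    np.save(f'/tmp/m_{c}.npy',m)
x,q=fit(v,TOTE,up,[[.6,-.25,.06,a] for a in (1.5,1.75)],[.02,.02,.02,.2]);print(x,q)
R,t=up(x);print('rim',R@[0,.07,.084]+t)
o=[]
for p,m in v:
    im=p['pixels'][:,:,::-1].copy()
    r=(render(p,TOTE,R,t)>.5).astype(np.uint8)
    im=cv2.resize(im,None,fx=4,fy=4);r=cv2.resize(r,None,fx=4,fy=4);mm=cv2.resize(m.astype(np.uint8),None,fx=4,fy=4)
    cv2.drawContours(im,cv2.findContours(r,0,2)[0],-1,(0,0,255),1);cv2.drawContours(im,cv2.findContours(mm,0,2)[0],-1,(0,255,0),1)
    u=(proj(p,np.array([t]))[0]*4).astype(int);o.append(im[u[1]-240:u[1]+200,u[0]-200:u[0]+200])
cv2.imwrite('pics/fit.png',np.hstack(o))
```

```text
6.1 [0.62164501 0.26186535 0.15707329] [[0.991, -0.134, -0.001], [-0.134, -0.991, -0.0], [-0.001, 0.0, -1.0]] [-0.67389371  0.76120199  0.45603651  1.44126253 -0.36352244  1.02428237
 -1.84233939]
scene 0.67 256.47672443085287 137.82195039075773 2943
side 0.61 353.62576687116564 167.76550783912748 1467
[ 0.59120291 -0.24441055  0.0608169   1.73014733] [np.float64(0.9490632699489753), np.float64(0.9501794064955931)]
rim [ 0.4898813  -0.26069431  0.09856303]
```

View pics/fit.png

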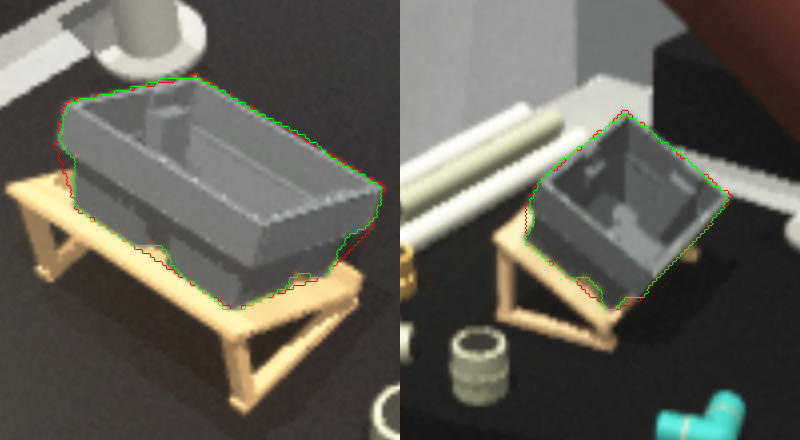

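View pics/w2.png

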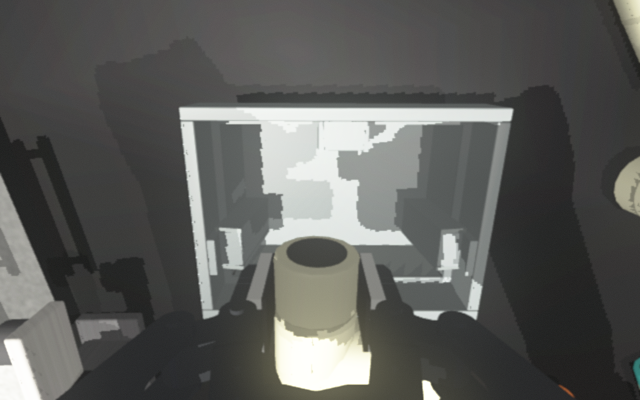

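Wrist view: the tote's far rim runs (180,108)–(513,108), with the long-side column at (342,135) on the far side and end columns nearer at (230,245) and (452,248). That confirms its +y faces the robot. The elbow is held over the floor. Lower and release.

Request:
{"api": "jog_arm", "payload": {
  "rows": [
    [0.005,0,0.04,0],
    [0,0,0.04,0],
    [0,0,0.03,0],
    [0,0,0.018,0],
    [0,0,0.01,0],
    [0,0,0,0]
  ]
}}

```text
time: 6.95
ee_pos: [0.6265, 0.2606, 0.018]
orientation: [[0.991, -0.134, -0.003], [-0.134, -0.991, -0.001], [-0.003, 0.001, -1.0]]
force: [-1.7, 0.2, -1.4]
width: 0.034
gripper_force: 60.1
```

Request:
{"api": "jog_arm", "payload": {
  "rows": [
    [0,0,0.005,0],
    [0,0,0,0]
  ]
}}

```text
time: 7.15
ee_pos: [0.6279, 0.2611, 0.0151]
orientation: [[0.991, -0.134, 0.001], [-0.134, -0.991, 0.001], [0.001, -0.001, -1.0]]
force: [-0.3, -0.5, -1.1]
width: 0.0337
gripper_force: 60.1
```

Request:
{"api": "jog_arm", "payload": {
  "rows": [
    [0,0,0,0],
    [0,0,0,0],
    [0,0,0,0]
  ],
  "gripper": 0.35
}}

```text
time: 7.45
ee_pos: [0.6277, 0.2611, 0.0151]
orientation: [[0.991, -0.135, 0.001], [-0.135, -0.991, 0.001], [0.001, -0.001, -1.0]]
force: [-0.2, -1.1, 0.0]
width: 0.0553
gripper_force: 0.0
```

Request:
{"api": "jog_arm", "payload": {
  "rows": [
    [0,0,-0.02,0],
    [0,0,-0.04,0],
    [0,0,-0.05,0],
    [0,0,-0.05,0],
    [0,0,-0.05,0],
    [0,0,0,0]
  ]
}}

```text
time: 8.05
ee_pos: [0.6321, 0.2613, 0.2342]
orientation: [[0.991, -0.134, 0.017], [-0.135, -0.991, 0.006], [0.016, -0.008, -1.0]]
force: [0.4, -0.8, 0.5]
width: 0.0555
gripper_force: 0.0
```

Run:
```python
from h import *
p=arm.read_camera('wrist');cv2.imwrite('pics/w3.png',p['pixels'][:,:,::-1])
R,t=flat([.610,.246,1.437]);print(proj(p,np.array(rect(.196,.148,.084))@R.T+t).round(0).tolist())
s=arm.sense();print(s['time'],s['ee_pos'],s['joint_positions'])
```

```text
[[230.0, 279.0], [217.0, 116.0], [461.0, 116.0], [442.0, 280.0]]
8.1 [0.62988664 0.26100877 0.22979837] [-0.67618941  0.70264163  0.48458127  1.34106108 -0.33403177  1.16744068
 -1.8679959 ]
```

View pics/w3.png

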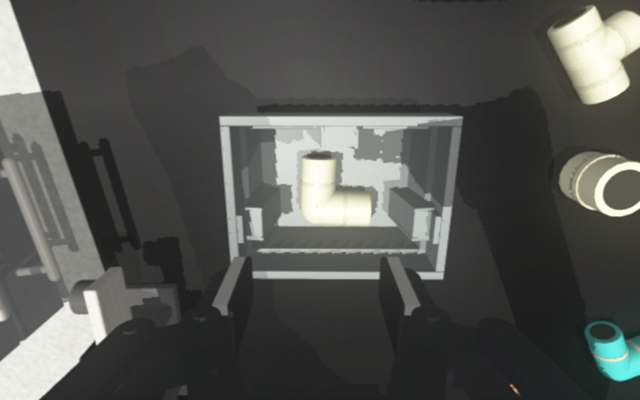

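The elbow lies flat on the tote floor at (335,195). The predicted rim corners match the seen ones within 2 px, so the tote pose is confirmed. Go to the stand.

Request:
{"api": "jog_arm", "payload": {
  "rows": [
    [-0.005,0.03,0,0],
    [-0.005,0.045,0,0],
    [-0.005,0.045,0,0],
    [-0.005,0.045,0,0],
    [-0.005,0.045,0,0],
    [-0.005,0.045,0,0],
    [-0.006,0.045,0,0],
    [-0.006,0.045,0,0],
    [-0.006,0.045,0,0],
    [-0.006,0.045,0,0]
  ]
}}

```text
time: 9.1
ee_pos: [0.5137, -0.1639, 0.2231]
orientation: [[0.991, -0.134, -0.002], [-0.134, -0.991, 0.001], [-0.003, -0.001, -1.0]]
force: [1.0, -1.3, -0.3]
width: 0.0555
gripper_force: 0.0
```

Request:
{"api": "jog_arm", "payload": {
  "rows": [
    [-0.005,0.04,0,0],
    [-0.005,0.03,0,0],
    [-0.005,0.03,0,0],
    [0,0,0,0.0226],
    [0,0,0,0.0226],
    [0,0,0,0.0226],
    [0,0,0,0.0226],
    [0,0,0,0.0226],
    [0,0,0,0.0226],
    [0,0,0,0.0226]
  ]
}}

```text
time: 10.1
ee_pos: [0.4861, -0.2591, 0.2229]
orientation: [[0.422, -0.907, -0.003], [-0.907, -0.422, 0.001], [-0.002, 0.002, -1.0]]
force: [0.3, -0.2, -0.6]
width: 0.0554
gripper_force: 0.0
```

Request:
{"api": "jog_arm", "payload": {
  "rows": [
    [0,0,0,0.0226],
    [0,0,0,0.0226],
    [0,0,0,0]
  ]
}}

```text
time: 10.4
ee_pos: [0.4863, -0.2591, 0.2228]
orientation: [[0.157, -0.988, -0.003], [-0.988, -0.157, 0.001], [-0.001, 0.003, -1.0]]
force: [0.2, 0.1, 0.6]
width: 0.0556
gripper_force: 0.0
```

Run:
```python
from h import *
p=arm.read_camera('wrist');s=arm.sense();print(s['time'],s['ee_pos'],s['joint_positions'],s['orientation'].round(3).tolist())
x=[.5912,-.2444,.0608,1.730]
R=Rz(x[3])@Ro.from_euler('x',-30,degrees=True).as_matrix();t=np.array(x[:3])
im=p['pixels'][:,:,::-1].copy()
for pt in proj(p,np.array(rect(.196,.148,.084)+[[0,.07,.084]])@R.T+t).round().astype(int):
    cv2.circle(im,tuple(map(int,pt)),3,(0,0,255),1);print(pt)
cv2.imwrite('pics/w4.png',im)
```

```text
10.45 [ 0.48637173 -0.25922137  0.22306118] [-0.08233487  0.59851006  0.86918887  1.73987114 -0.51711882  1.05221922
 -2.01323627] [[0.16, -0.987, -0.003], [-0.987, -0.16, 0.001], [-0.001, 0.002, -1.0]]
[315 293]
[125 356]
[58 40]
[315  50]
[311 186]
```

View pics/w4.png

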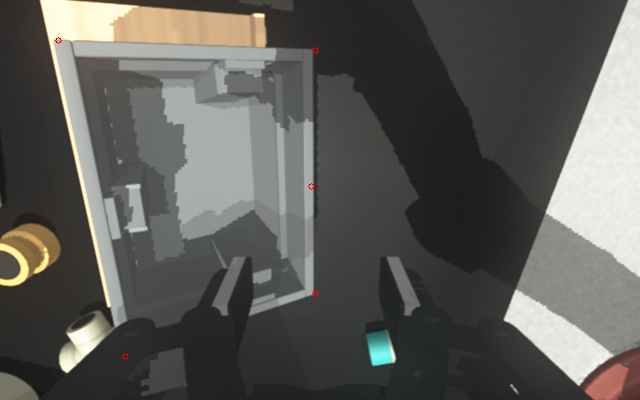

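The overlay matches: plain rim from (315,50) to (315,293) on the right, its mid point at (311,186) below the tool. Descend with the fingers astride the rim.

Request:
{"api": "jog_arm", "payload": {
  "rows": [
    [0.0015,-0.0105,0.03,0],
    [0,0,0.04,0],
    [0,0,0.03,0],
    [0,0,0.02,0],
    [0,0,0,0]
  ]
}}

```text
time: 10.95
ee_pos: [0.4955, -0.258, 0.1012]
orientation: [[0.159, -0.987, -0.006], [-0.987, -0.159, 0.004], [-0.005, 0.005, -1.0]]
force: [0.0, 0.5, 1.1]
width: 0.0557
gripper_force: 0.0
```

Request:
{"api": "jog_arm", "payload": {
  "rows": [
    [0.002,-0.0015,0.015,0],
    [0,0,0.014,0],
    [0,0,0,0]
  ]
}}

```text
time: 11.25
ee_pos: [0.4986, -0.2607, 0.0738]
orientation: [[0.158, -0.987, -0.002], [-0.987, -0.158, 0.002], [-0.002, 0.002, -1.0]]
force: [-0.2, 0.9, -0.9]
width: 0.0556
gripper_force: 0.0
```

Request:
{"api": "jog_arm", "payload": {
  "rows": [
    [0,0,0,0],
    [0,0,0,0],
    [0,0,0,0],
    [0,0,0,0],
    [0,0,0,0]
  ],
  "gripper": 1
}}

```text
time: 11.75
ee_pos: [0.4992, -0.262, 0.0768]
orientation: [[0.156, -0.988, 0.002], [-0.988, -0.156, -0.0], [0.0, -0.002, -1.0]]
force: [-5.1, 0.8, 5.6]
width: 0.0182
gripper_force: 53.4
```

Run:
```python
from h import *
a=[]
for c,(u,v) in {'scene':(256,137),'side':(354,168)}.items():
    p=arm.read_camera(c);a.append(cv2.resize(p['pixels'][v-60:v+60,u-60:u+60,::-1],(390,390),interpolation=cv2.INTER_CUBIC))
cv2.imwrite('pics/g1.png',np.hstack(a))
```

```text
(no output)
```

View pics/g1.png

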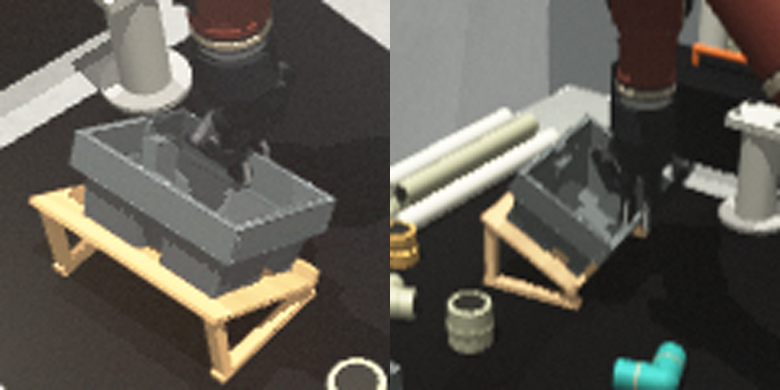

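The fingers straddle the plain rim at mid length; the tote still leans on the stand, width 18 mm as expected for the tilted band. Lift slowly so it can level into the pads.

Request:
{"api": "jog_arm", "payload": {
  "rows": [
    [0,0,-0.004,0],
    [0,0,-0.006,0],
    [0,0,-0.008,0],
    [0,0,-0.01,0],
    [0,0,-0.01,0]
  ]
}}

```text
time: 12.35
ee_pos: [0.5015, -0.2623, 0.1157]
orientation: [[0.156, -0.988, 0.006], [-0.988, -0.156, -0.002], [0.003, -0.006, -1.0]]
force: [-0.2, 1.0, 5.2]
width: 0.0107
gripper_force: 55.9
```

Request:
{"api": "jog_arm", "payload": {
  "rows": [
    [0,0,-0.01,0],
    [0,0,-0.01,0],
    [0,0,-0.01,0],
    [0,0,-0.01,0],
    [0,0,-0.01,0],
    [0,0,-0.01,0],
    [0,0,-0.01,0],
    [0,0,-0.01,0],
    [0,0,-0.01,0],
    [0,0,0,0]
  ]
}}

```text
time: 13.35
ee_pos: [0.5, -0.2624, 0.205]
orientation: [[0.157, -0.988, 0.003], [-0.988, -0.157, -0.002], [0.002, -0.002, -1.0]]
force: [0.5, -0.0, -4.3]
width: 0.0068
gripper_force: 58.7
```

Request:
{"api": "jog_arm", "payload": {
  "rows": [
    [0,0,-0.01,0],
    [0,0,-0.01,0],
    [0,0,-0.01,0],
    [0,0,-0.01,0],
    [0,0,-0.01,0],
    [0,0,0,0],
    [0,0,0,0]
  ]
}}

```text
time: 14.05
ee_pos: [0.4993, -0.2615, 0.2535]
orientation: [[0.157, -0.988, 0.0], [-0.988, -0.157, 0.0], [-0.0, -0.0, -1.0]]
force: [-0.8, 0.3, -3.0]
width: 0.0068
gripper_force: 58.7
```

Run:
```python
from h import *
a=[]
s=arm.sense();print(s['ee_pos'],s['wrist_torque'])
for c in ['scene','side']:
    p=arm.read_camera(c);u,v=proj(p,np.array([s['ee_pos']]))[0].astype(int);a.append(cv2.resize(p['pixels'][v-60:v+60,u-60:u+60,::-1],(390,390),interpolation=cv2.INTER_CUBIC))
cv2.imwrite('pics/g2.png',np.hstack(a))
```

```text
[ 0.4992698  -0.26146857  0.25345675] [0.01147112 0.25198783 0.02132852]
```

View pics/g2.png

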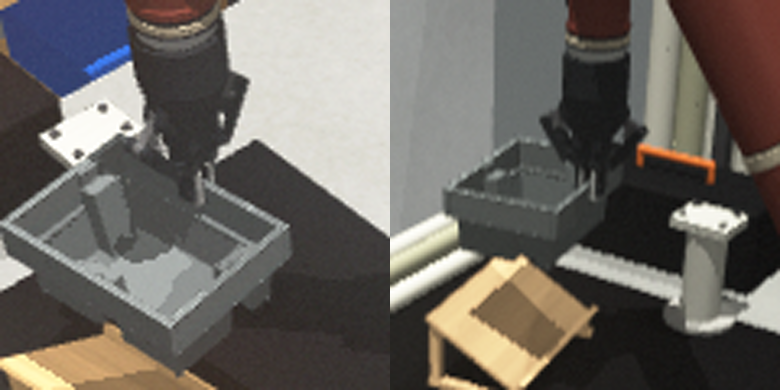

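The tote hangs level in the grip, clear of the stand. Measure its pose in the hand.

```bash
cat >> h.py <<'E'
def lev(x): return Rz(x[3])@Ro.from_euler('x',x[4]).as_matrix(),x[:3]
def inhand(yaw0):
    s=arm.sense();T=s['ee_pos'];v=[]
    d0=-np.array([-np.sin(yaw0),np.cos(yaw0)])*.07
    x0=[T[0]+d0[0],T[1]+d0[1],T[2]-.056,yaw0,0]
    for c in ['scene','side']:
        p=arm.read_camera(c);u=proj(p,np.array([x0[:3]])+[0,0,.04])[0]
        for d in arm.silhouettes('tote_upper',p):
            ys,xs=np.nonzero(d['mask']);print(c,round(d['conf'],2),int(xs.mean()),int(ys.mean()),len(xs),u.astype(int))
            if np.hypot(xs.mean()-u[0],ys.mean()-u[1])<20: v.append((p,d['mask'].astype(float)));break
    x,q=fit(v,TOTE,lev,[x0],[.01,.01,.01,.1,.05]);R,t=lev(x)
    print('pose',x.round(4),np.round(q,3),'in tool',(s['orientation'].T@(t-T)).round(4),'rim-TCP z',(R@[0,.07,.084]+t-T).round(4))
E
python3 -c "
from h import *
inhand(1.730);print(arm.sense()['time'],arm.sense()['joint_positions'])"
```

```text
scene 0.73 251 104 3648 [250 105]
side 0.58 351 140 1402 [355 137]
pose [ 0.5658 -0.2487  0.1881  1.7401  0.04  ] [0.914 0.851] in tool [-0.0017 -0.068   0.0646] rim-TCP z [0.0011 0.0012 0.022 ]
14.35 [-0.09044113  0.58676846  0.88690376  1.6656543  -0.49400555  1.13033848
 -2.05205435]
```

Request:
{"api": "jog_arm", "payload": {
  "rows": [
    [0,0,-0.005,-0.008],
    [0,0,-0.005,-0.016],
    [0,0,0,-0.019],
    [0,0,0,-0.019],
    [0,0,0,-0.019],
    [0,0,0,-0.019],
    [0,0,0,-0.019],
    [0,0,0,-0.019],
    [0,0,0,-0.019],
    [0,0,0,-0.019]
  ]
}}

```text
time: 15.35
ee_pos: [0.4993, -0.2619, 0.2632]
orientation: [[0.954, -0.298, 0.0], [-0.298, -0.954, -0.001], [0.0, 0.001, -1.0]]
force: [-1.5, -0.4, -3.7]
width: 0.0064
gripper_force: 58.7
```

Request:
{"api": "jog_arm", "payload": {
  "rows": [
    [0,0,0,-0.019],
    [0,0,0,-0.019],
    [0,0,0,-0.012],
    [0,0,0,0]
  ]
}}

```text
time: 15.75
ee_pos: [0.4992, -0.2621, 0.2633]
orientation: [[1.0, 0.006, 0.0], [0.006, -1.0, -0.0], [0.0, 0.0, -1.0]]
force: [-0.3, 1.1, -3.3]
width: 0.0071
gripper_force: 58.7
```

Request:
{"api": "jog_arm", "payload": {
  "rows": [
    [0.0055,-0.015,0,0],
    [0.011,-0.03,0,0],
    [0.0147,-0.04,0,0],
    [0.0147,-0.04,0,0],
    [0.0147,-0.04,0,0],
    [0.0147,-0.04,0,0],
    [0.0147,-0.04,0,0],
    [0.0147,-0.04,0,0],
    [0.0147,-0.04,0,0],
    [0.0147,-0.04,0,0]
  ]
}}

```text
time: 16.75
ee_pos: [0.6307, 0.1081, 0.263]
orientation: [[1.0, 0.007, -0.001], [0.007, -1.0, 0.001], [-0.001, -0.001, -1.0]]
force: [0.7, -0.1, -3.1]
width: 0.0067
gripper_force: 58.7
```

Request:
{"api": "jog_arm", "payload": {
  "rows": [
    [0.0147,-0.04,0,0],
    [0.0147,-0.04,0,0],
    [0.011,-0.03,0,0],
    [0.0088,-0.024,0,0],
    [0,0,0,-0.01],
    [0,0,0,-0.019],
    [0,0,0,-0.019],
    [0,0,0,-0.019],
    [0,0,0,-0.019],
    [0,0,0,-0.019]
  ]
}}

```text
time: 17.75
ee_pos: [0.6782, 0.2407, 0.2625]
orientation: [[0.783, 0.622, -0.002], [0.622, -0.783, 0.0], [-0.001, -0.001, -1.0]]
force: [0.0, 0.1, -3.9]
width: 0.0067
gripper_force: 58.8
```

Request:
{"api": "jog_arm", "payload": {
  "rows": [
    [0,0,0,-0.019],
    [0,0,0,-0.019],
    [0,0,0,-0.019],
    [0,0,0,-0.019],
    [0,0,0,-0.019],
    [0,0,0,-0.016],
    [0,0,0,-0.01],
    [0,0,0,0],
    [0,0,0,0]
  ]
}}

```text
time: 18.65
ee_pos: [0.6787, 0.2399, 0.2629]
orientation: [[0.145, 0.989, -0.001], [0.989, -0.145, 0.0], [0.0, -0.001, -1.0]]
force: [0.8, 0.9, -3.2]
width: 0.0069
gripper_force: 58.8
```

```bash
python3 -c "
from h import *
s=arm.sense();print(s['time'],s['ee_pos'],s['joint_positions'])
o=s['orientation'];a=np.arctan2(o[1,1],o[0,1]);print('tote yaw by tool',a-np.pi/2+2*np.pi)
inhand(a-np.pi/2)"
```

```text
18.65 [0.67871137 0.23992943 0.26289653] [-0.41410914  0.71820551  0.09464635  1.13198049 -0.06535009  1.29466526
 -0.46999554]
tote yaw by tool 4.567272973971844
scene 0.82 383 228 3978 [371 225]
side 0.84 255 182 2767 [254 182]
pose [ 0.6067  0.2471  0.199  -1.7065  0.0085] [0.658 0.943] in tool [-0.0033 -0.0722  0.0639] rim-TCP z [-0.0033 -0.0022  0.0207]
```

Request:
{"api": "jog_arm", "payload": {
  "rows": [
    [-0.002,0.001,0.01,-0.0018],
    [0,0,0.025,0],
    [0,0,0.03,0],
    [0,0,0.025,0],
    [0,0,0.01,0],
    [0,0,0,0],
    [0,0,0,0]
  ]
}}

```text
time: 19.55
ee_pos: [0.6807, 0.2368, 0.1644]
orientation: [[0.132, 0.991, 0.002], [0.991, -0.132, 0.001], [0.001, 0.002, -1.0]]
force: [0.5, 0.3, -2.7]
width: 0.0063
gripper_force: 58.8
```

```bash
cat >> h.py <<'E'
RIM=[np.array(rect(.196,.148,.084)+rect(.196,.148,.048))]
def edges(p):
    return cv2.Canny(p['pixels'],40,120)
E
python3 - <<'E'
from h import *
s=arm.sense();print(s['time'],s['ee_pos'],s['force'])
o=s['orientation'];yaw=np.arctan2(o[1,1],o[0,1])-np.pi/2
t=s['ee_pos']+o@[-.0025,-.070,.064];print('upper est',t,yaw+2*np.pi)
ims=[]
for c in ['scene','side']:
    p=arm.read_camera(c);im=cv2.resize(p['pixels'][:,:,::-1],None,fx=4,fy=4,interpolation=cv2.INTER_CUBIC)
    for (x,col) in (((*t,yaw),(0,0,255)),((.61,.2455,0,1.437),(0,255,0))):
        for part in (rect(.196,.148,.084),rect(.196,.148,.048)):
            q=((proj(p,np.array(part)@Rz(x[3]).T+np.array(x[:3]))+.5)*4).astype(np.int32);cv2.polylines(im,[q],True,col,1)
    u=(proj(p,np.array([[.61,.246,.09]]))[0]*4).astype(int);ims.append(im[u[1]-260:u[1]+260,u[0]-200:u[0]+200])
cv2.imwrite('pics/st.png',np.hstack(ims))
E
```

```text
19.55 [0.68070798 0.23680743 0.16440797] [ 0.5075439   0.27100724 -2.7380934 ]
upper est [0.61112634 0.2436338  0.10026714] 4.579726923753459
```

View pics/st.png

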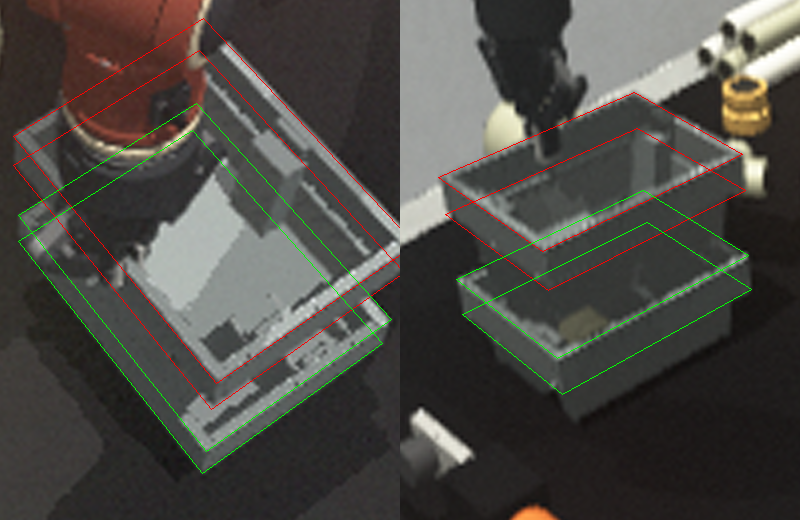

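Overlay: seen rims agree with the predictions (red upper, green lower) within about 4 zoomed px (≈2 mm). Upper's long-side column is on the near side, so it is end for end against the lower. Small shift, then lower.

Request:
{"api": "jog_arm", "payload": {
  "rows": [
    [0.003,-0.001,0,0],
    [0,0,0.01,0],
    [0,0,0.008,0],
    [0,0,0.003,0],
    [0,0,0,0]
  ]
}}

```text
time: 20.15
ee_pos: [0.6785, 0.2394, 0.1408]
orientation: [[0.132, 0.991, -0.003], [0.991, -0.132, -0.001], [-0.001, -0.002, -1.0]]
force: [-0.1, -0.4, -4.1]
width: 0.0069
gripper_force: 58.8
```

Request:
{"api": "jog_arm", "payload": {
  "rows": [
    [0,0,0.003,0],
    [0,0,0.002,0],
    [0,0,0,0]
  ]
}}

```text
time: 20.45
ee_pos: [0.6791, 0.2396, 0.137]
orientation: [[0.132, 0.991, -0.001], [0.991, -0.132, -0.0], [-0.0, -0.001, -1.0]]
force: [-0.2, -0.8, -3.9]
width: 0.0067
gripper_force: 58.8
```

Request:
{"api": "jog_arm", "payload": {
  "rows": [
    [0,0,0.002,0],
    [0,0,0.001,0],
    [0,0,0,0]
  ]
}}

```text
time: 20.75
ee_pos: [0.6791, 0.2397, 0.1341]
orientation: [[0.132, 0.991, -0.0], [0.991, -0.132, -0.0], [-0.0, -0.0, -1.0]]
force: [-0.9, 0.6, -3.6]
width: 0.007
gripper_force: 58.8
```

Request:
{"api": "jog_arm", "payload": {
  "rows": [
    [0,0,0.002,0],
    [0,0,0,0]
  ]
}}

```text
time: 20.95
ee_pos: [0.6794, 0.2398, 0.1324]
orientation: [[0.132, 0.991, 0.0], [0.991, -0.132, 0.0], [0.0, 0.0, -1.0]]
force: [0.3, -0.1, -3.4]
width: 0.0066
gripper_force: 58.8
```

Request:
{"api": "jog_arm", "payload": {
  "rows": [
    [0,0,0.002,0],
    [0,0,0,0]
  ]
}}

```text
time: 21.15
ee_pos: [0.6797, 0.2398, 0.1322]
orientation: [[0.132, 0.991, 0.001], [0.991, -0.132, 0.001], [0.001, 0.001, -1.0]]
force: [-1.9, -1.0, 3.9]
width: 0.0068
gripper_force: 60.0
```

Contact at the expected ledge height (underside ≈ 68–70 mm). Release gently and back off upward.

Request:
{"api": "jog_arm", "payload": {
  "rows": [
    [0,0,0,0],
    [0,0,0,0],
    [0,0,0,0]
  ],
  "gripper": 0.5
}}

```text
time: 21.45
ee_pos: [0.6792, 0.2399, 0.1301]
orientation: [[0.132, 0.991, -0.0], [0.991, -0.132, 0.0], [0.0, -0.0, -1.0]]
force: [0.2, -0.5, 0.6]
width: 0.0425
gripper_force: 0.0
```

Run:
```python
from h import *
s=arm.sense();print(s['time'],s['ee_pos'],s['force'],s['width'])
ims=[]
for c in ['scene','side']:
    p=arm.read_camera(c);im=cv2.resize(p['pixels'][:,:,::-1],None,fx=4,fy=4,interpolation=cv2.INTER_CUBIC)
    for (x,col) in (((.61,.2455,.07,1.437+np.pi),(0,0,255)),((.61,.2455,0,1.437),(0,255,0))):
        q=((proj(p,np.array(rect(.196,.148,.084))@Rz(x[3]).T+np.array(x[:3]))+.5)*4).astype(np.int32);cv2.polylines(im,[q],True,col,1)
    u=(proj(p,np.array([[.61,.246,.09]]))[0]*4).astype(int);ims.append(im[u[1]-260:u[1]+260,u[0]-200:u[0]+200])
cv2.imwrite('pics/st2.png',np.hstack(ims))
```

```text
21.45 [0.67921637 0.2398711  0.13013666] [ 0.24119794 -0.45968792  0.61478744] 0.042498886119061836
```

View pics/st2.png

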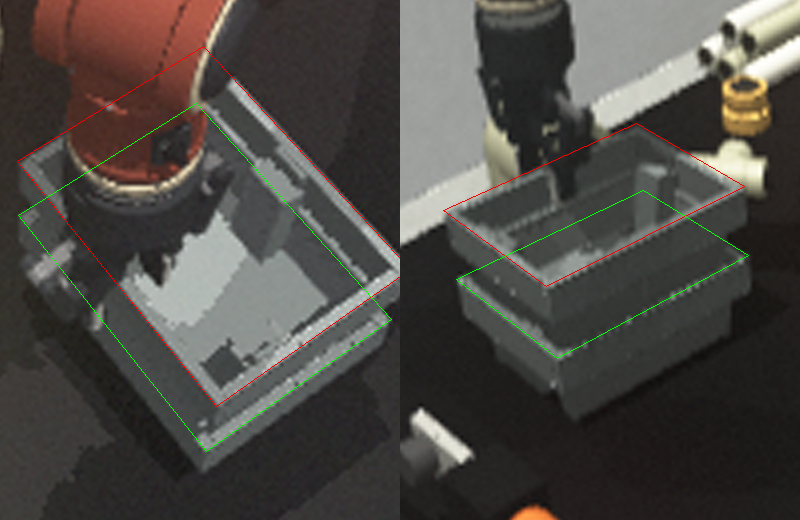

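The released tote's rim lies right on the predicted stacked outline (red), level at 70 mm. Back off and check once more.

Request:
{"api": "jog_arm", "payload": {
  "rows": [
    [0,0,-0.01,0],
    [0,0,-0.02,0],
    [0,0,-0.04,0],
    [0,0,-0.04,0],
    [0,0,-0.04,0],
    [0,0,0,0],
    [0,0,0,0]
  ]
}}

```text
time: 22.25
ee_pos: [0.6798, 0.2399, 0.2826]
orientation: [[0.132, 0.991, 0.004], [0.991, -0.132, 0.001], [0.002, 0.003, -1.0]]
force: [-0.4, 0.8, -0.7]
width: 0.0427
gripper_force: 0.0
```

Run:
```python
from h import *
p=arm.read_camera('side');s=arm.sense();print(s['time'],s['ee_pos'],s['force'])
best=max((d for d in arm.silhouettes('tote_upper',p)),key=lambda d:d['conf']);m=best['mask']
for z in (.038,.07,.084):
    r=render(p,[*TOTE],Rz(1.437+np.pi),np.array([.61,.2455,z]));print(z,np.minimum(r,m).sum()/np.maximum(r,m).sum())
ys,xs=np.nonzero(m);print(best['conf'],xs.mean(),ys.mean())
print(arm.hand_in())
```

```text
22.3 [0.67894788 0.2396848  0.28046134] [-0.12729031  0.71604305 -0.57383667]
0.038 0.6422273476439414
0.07 0.9559356602618014
0.084 0.8083561945438362
0.65 259.6467391304348 215.37849378881987
the job is handed in; nothing more can be done
None
```

The elbow lies flat in the bench tote, and the second tote is stacked level on its ledges, turned end for end and released; I handed the job in at about 22 s, and the last side-camera check matched the stacked height.

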